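# Pocket finds into the laundry caddy

### The arm

A 7-joint arm with a two-finger parallel gripper is mounted at the origin on the work surface; the furniture and walls round the work are solid. World frame = base frame: x ahead of the robot, y to its left, z up, the work surface at z = 0. Lengths are in m, angles in rad, forces in N, time in s.
With the tool pointing down it reaches from about 0.425 to 0.925 m from the base axis. Payload 6.8 kg.
Tool frame: the origin (TCP) lies midway between the tips of the shut fingers; the grasp point (between the pads) lies 19 mm behind it; z points along the fingers, y is the line along which they close (so a half turn about z gives the same grasp; the last joint's range is limited). The gripper opens to 88 mm and grips with 3 to 60 N. Pads are 20 mm wide; open, the fingers measure 115 mm over their backs; the gripper's body (75 mm by 178 mm) begins 61 mm behind the grasp point.
Start: joints at [1.232, 0.477, 0.022, 1.555, -0.011, 1.109, -0.083], TCP at [0.154, -0.657, 0.223] pointing down, gripper open.
Joint ranges: [-2.96, 2.96], [-0.34, 2.1], [-1.41, 1.46], [0.24, 2.44], [-1.37, 4.51], [0.17, 1.92], [-2.96, 2.96]. Speed limits (rad/s): [2.39, 2.39, 3.14, 3.14, 3.14, 3.14, 3.14].

### API

Orientations are given as a rotation vector (axis times angle).
In Python, from rig import robot, optics gives the robot as it stands.
- The arm moves only by the tool move_arm, never from a script. Its argument "rows" is a list that holds one entry, the list of rows, each a list of 7 numbers: the shift along the world's x, y, z normalised to -1 to 1, where 1 is 20 cm, then the turn, a rotation vector about the world's x, y, z normalised to -1 to 1, where 1 is 90 degrees, then the opening in per cent of the stroke, from 0 (shut) to 100 (fully open). A call has 1 to 8 rows; each row is the pose to reach, as a shift and turn from the pose commanded when the call began; what a row does not reach only later rows make up. A row lasts 1/10 s, in which the tool goes at most 50 mm and 8.59 degrees, less where a joint would pass 70% of its speed; a pose out of reach is approached as far as the arm can. A call with a number of a shift or a turn outside -1 to 1 is refused whole. A call with a gripper value outside its range is refused whole. The fingers move at their own pace and stop on an object; "force" is the grip in N (left out, the last holds). Time passes only in rows, so rows that repeat a pose let the fingers close. It gives the time, the measured TCP pose, the force, the opening and the grip force at its end, in the units of the state.
- robot.state(): the state, without advancing time (a new reading comes with each control period).
- optics.capture(name): name is "scene" or "top" or "wrist"; returns (picture, depth): 384x512x3 uint8, red, green, blue; 384x512 float32, m along the optical axis (not along the pixel's ray), 0 where there is no reading.
- optics.camera_info(name): a dict with "fx", "fy", "cx", "cy" (pixels), "k1" (the pictures are not rectified: a ray, as slopes to the right and down, at radius r is drawn at 1 + k1 r^2 times it, then the intrinsics apply), "extrinsics" (4x4, takes a point from world to camera coordinates); the wrist camera has in their place "mount" (4x4, takes a point from camera to tool coordinates, whose origin is the TCP and whose axes are the flange's). Camera axes: x right, y down, z forward; pixel columns grow to the right and rows downward; lengths in m; the calibration is good to about 2 mm. A picture is of the moment at which its call begins: read the wrist's pose just before it. camera_info takes no time and is no camera call.
- robot.finish_job(): hands the job in; it is judged then, once.
The state is a dict: "t": time; "joints": joint angles; "dq": joint speeds; "joint_efforts": joint torques, N m; "position": TCP position; "eef_rot": TCP orientation; "contact_force": force on the tool from outside, world axes, zero at the start; "ft_torque": the same for the moment, N m; "gripper_width": finger opening in m; "grip_force": force on a finger pad.
Only numpy, scipy, OpenCV 4.12 (cv2) and the standard library are available. Lean on these libraries where they do the work, as an engineer would, in place of code of your own. Each camera call takes 0.05 s, during which the arm holds its last target. There are 200 camera calls.

### The job

These things came out of pockets before the wash: lay the pencil flat in the undivided insert of the caddy, lay the two batteries in the two-bay insert, one in each bay, and stand the wall charger upright in the middle bay of the three-bay insert, as it stands now. Leave the two paint brushes and the eraser where they lie: they look similar but belong to someone's craft work. Everything put away lies fully down on the floor of its bay, released and at rest.

Things in the scene. Friction and masses are not known exactly. Their poses are not given: they have to be found in the camera images.
- insert_open: Grey insert tray fixed in the wooden caddy, 165 (x) x 71 x 20 mm high, walls 2.5 mm; origin under its centre, 3 mm above the table, inner floor 2.5 mm above the origin. Three such lie side by side, in any order, 72.5 mm apart. This one has no cross wall: a single bay of 160 x 66 mm. For the pencil.
- insert_two: Grey insert tray fixed in the wooden caddy, 165 (x) x 71 x 20 mm high, walls 2.5 mm; origin under its centre, 3 mm above the table, inner floor 2.5 mm above the origin. Three such lie side by side, in any order, 72.5 mm apart. This one has a cross wall at x = 0, nearly rim-high: two bays of 79 x 66 mm centred at x = -40.6 and x = +40.6 mm. For the batteries.
- insert_three: Grey insert tray fixed in the wooden caddy, 165 (x) x 71 x 20 mm high, walls 2.5 mm; origin under its centre, 3 mm above the table, inner floor 2.5 mm above the origin. Three such lie side by side, in any order, 72.5 mm apart. This one has cross walls at x = -37 and +37 mm, nearly rim-high: middle bay 72 x 66 mm, for the charger, and two end bays of 42 x 66 mm that stay empty.
- pencil: Natural-wood pencil, 131 mm long, 7 mm high, same wood from end to end, sharpened at one end, lying flat; 8 mm wide. Origin at mid-length on the underside, y along its length. Belongs in the undivided insert.
- battery_1: Cylindrical AA cell lying on its side, 50 mm long, 15 mm (to the touch 17 mm) in diameter, red and white; can roll. Origin at mid-length, on the side it lies on at the start (once it rolls, up to 17 mm higher); y along its length. Same as the other one. It belongs in the two-bay insert.
- battery_2: Cylindrical AA cell lying on its side, 50 mm long, 15 mm (to the touch 17 mm) in diameter, red and white; can roll. Origin at mid-length, on the side it lies on at the start (once it rolls, up to 17 mm higher); y along its length. Same as the other one. It belongs in the two-bay insert.
- charger: White wall charger, a rounded block 46 (x) x 42 (y) x 42 mm high with its plug blades pointing to +x. Its body runs from x = -22 to x = +8 mm, the blades (23 to 29 mm up) on to x = +23 mm. Origin under the middle of the 46 x 42 outline; z up. Best gripped across y, at x about -7 mm, in its upper half. For the middle bay of the three-bay insert.
- brush_b: Paint brush with a natural-wood handle, metal collar and dark bristles, 134 mm long, 9 mm high, lying flat; 8 mm wide. Origin at mid-length on the underside, y along its length. Does not belong in the caddy: leave it where it lies.
- brush_c: Paint brush like the other but 126 mm long, 9 mm high, lying flat; 8 mm wide. Origin at mid-length on the underside, y along its length. Does not belong in the caddy: leave it where it lies.
- rubber: White eraser in a dark card sleeve, a flat block 21 (x) x 52 (y) x 12 mm high, about as long as a battery. Origin under its centre. Does not belong in the caddy: leave it where it lies.
There are look-alikes about, which are no part of the job. Leave any orange look-alike of the pencil alone.

How it is judged:
By the outcome, as a careful person would: the job done as asked, in the order asked, and still so for the second after the job is handed in, with the robot touching nothing.
It also fails if it takes over 109 s, if anything falls off the work surface, if the arm or the gripper's body presses on something with over 40 N, if the wrist force passes 120 N, or if a joint passes its speed limit or range.

## Working session

There is one attempt and no reset: what is moved stays moved. The work goes in short steps, Python scripts to look and compute and a tool call to move; the robot and the scene stay as the last step left them, time stands still between calls to the robot, and variables do not carry over. Pictures are saved under pics/ and viewed, at most 14 in all, crops included, and the job is handed in when it is done.

Besides the shell and the picture viewer there is one more tool, called by a JSON object that holds its "api" and its "payload", one argument or row to a line. move_arm: Moves the arm, as the interface text tells. Scaled input: -1 to 1 covers 20 cm each way for a shift and 90 degrees each way for a turn. Its arguments: {"type":"object","properties":{"rows":{"type":"array"},"force":{"type":"number"}},"required":["rows"]}

```bash
ls; mkdir -p pics; cat > h.py <<'E'
import numpy as np, cv2
from rig import robot, optics
from scipy.spatial.transform import Rotation as R
def cap(n):
    s=robot.state(); im,d=optics.capture(n); return s,im,d
def T_wc(n,s=None):
    i=optics.camera_info(n)
    if n!='wrist': return np.linalg.inv(np.array(i['extrinsics']))
    T=np.eye(4);T[:3,:3]=R.from_rotvec(s['eef_rot']).as_matrix();T[:3,3]=s['position']
    return T@np.array(i['mount'])
def slopes(n,uv):
    i=optics.camera_info(n);K=np.array([[i['fx'],0,i['cx']],[0,i['fy'],i['cy']],[0,0,1.]])
    return cv2.undistortPoints(np.array(uv,float).reshape(-1,1,2),K,np.array([i['k1'],0,0,0.])).reshape(-1,2)
def onplane(n,uv,z,s=None):
    T=T_wc(n,s);a=slopes(n,uv);r=np.c_[a,np.ones(len(a))]@T[:3,:3].T
    return T[:3,3]+r*((z-T[2,3])/r[:,2])[:,None]
def cloud(n,d,s=None):
    v,u=np.mgrid[:384,:512];a=slopes(n,np.c_[u.ravel(),v.ravel()])
    T=T_wc(n,s);p=np.c_[a,np.ones(len(a))]*d.reshape(-1,1)
    return (p@T[:3,:3].T+T[:3,3]).reshape(384,512,3)
E
python3 - <<'E'
from h import *
for n in ('scene','top','wrist'):
    s,im,d=cap(n); np.savez(f'{n}0.npz',im=im,d=d); cv2.imwrite(f'pics/{n}0.png',cv2.resize(im[:,:,::-1],(800,600),interpolation=cv2.INTER_CUBIC))
    print(n,T_wc(n,s)[:3,3].round(3),T_wc(n,s)[:3,2].round(2),(d>0).mean())
print(robot.state())
E
```

```text
pics
scene [0.154 0.737 0.728] [ 0.37 -0.7  -0.62] 0.9958089192708334
top [ 0.357 -0.046  1.346] [ 0.14 -0.   -0.99] 0.9960683186848959
wrist [ 0.217 -0.642  0.384] [-0.24 -0.05 -0.97] 0.9806060791015625
{'t': 0.15, 'joints': array([ 1.23188667,  0.47760902,  0.02238751,  1.55618485, -0.01150408,
        1.10926075, -0.08309192]), 'dq': array([-0.00110263, -0.00280062, -0.00043028, -0.0049856 ,  0.00053629,
        0.00099547,  0.00116563]), 'joint_efforts': array([ 3.72414812e-03, -5.83291161e+01,  1.53698098e+00, -2.72872925e+01,
       -5.42766822e-02,  1.44695144e-02,  8.54680593e-05]), 'position': array([ 0.1542893 , -0.65668133,  0.22192333]), 'eef_rot': array([-3.11939860e+00, -3.61581668e-01,  4.07221107e-04]), 'contact_force': array([-0.73211532, -0.82317326,  0.0030043 ]), 'ft_torque': array([-0.04937029,  0.01946654, -0.05665365]), 'grip_force': 0.0, 'gripper_width': 0.08816500734902315}
```

View pics/top0.png

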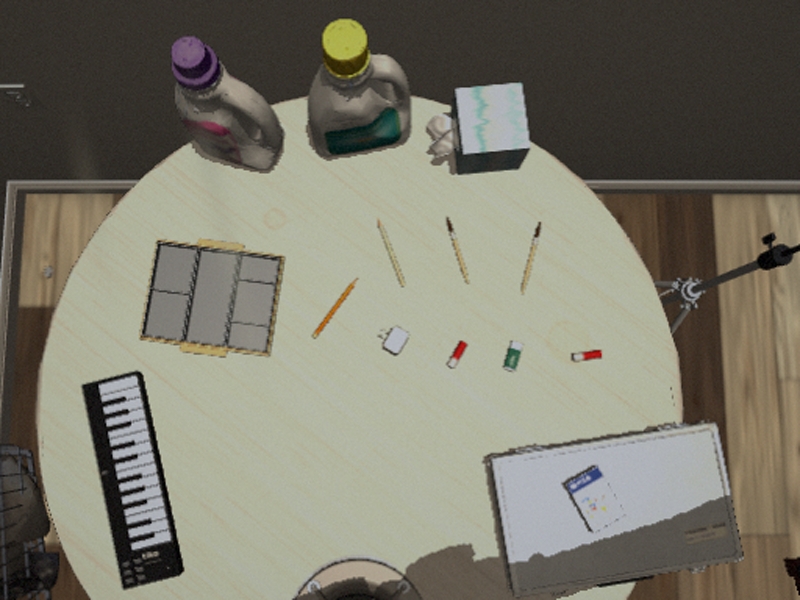

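View pics/scene0.png

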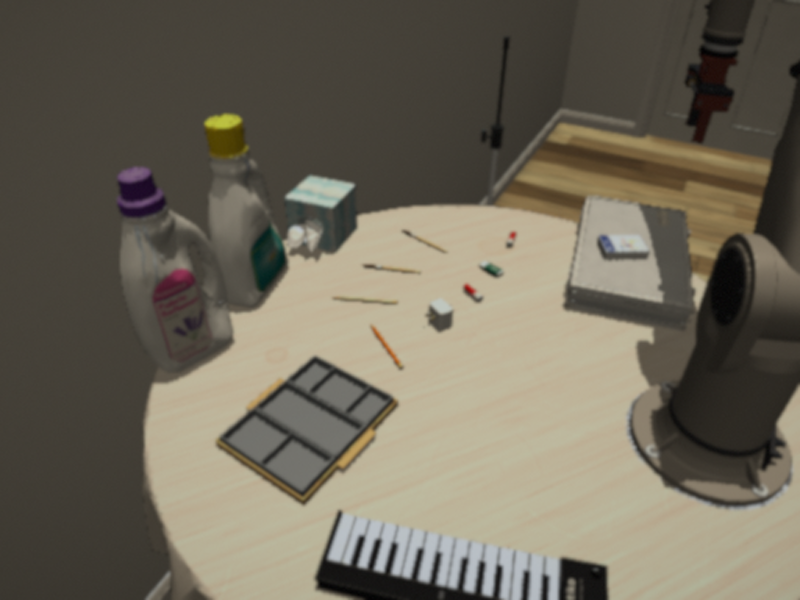

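The top view shows the caddy at left: two-bay insert at (170,292), open at (215,297), three-bay at (257,302). The natural-wood pencil is at (390,252), the orange decoy at (335,308), and the brushes at (457,250) and (531,258). The charger is at (396,340) with blades to the upper left, the batteries at (457,354) and (587,355), and the eraser at (512,355).

```bash
cat > m1.py <<'E'
from h import *
f=np.load('top0.npz');im,d=f['im'],f['d']
bg=cv2.medianBlur(im,41).astype(int)
diff=np.abs(im.astype(int)-bg).max(2)
k=0.64
boxes={'pencil':(372,212,410,292,.0035),'bat1':(442,336,472,372,.0085),'bat2':(566,342,606,366,.0085),'charger':(374,320,416,360,.04),'brushb':(440,210,474,288,.005),'brushc':(515,215,548,297,.005),'rubber':(498,336,526,374,.012),'orange':(308,272,362,342,.004)}
for n,(a,b,c,e,z) in boxes.items():
    m=np.zeros(diff.shape,np.uint8);a,b,c,e=[int(x*k) for x in(a,b,c,e)]
    m[b:e,a:c]=diff[b:e,a:c]>22
    nn,l,st,_=cv2.connectedComponentsWithStats(m)
    i=1+st[1:,4].argmax(); v,u=np.where(l==i)
    p=onplane('top',np.c_[u,v],z)
    r=cv2.minAreaRect((p[:,:2]*1000).astype(np.float32)); 
    w,V=np.linalg.eigh(np.cov(p[:,:2].T)); ax=V[:,1]
    print(n,len(u),'mean',p.mean(0)[:2].round(4),'rect',np.round(r[0],1),np.round(r[1],1),'axis deg',np.degrees(np.arctan2(ax[1],ax[0])).round(1))
# caddy: depth map
P=cloud('top',d)
c=(P[...,2]>-.1)
hs=cv2.cvtColor(im,cv2.COLOR_RGB2HSV)
m=np.zeros(diff.shape,np.uint8); sub=np.s_[int(235*k):int(362*k),int(135*k):int(290*k)]
m[sub]=((hs[...,1]<45)&(hs[...,2]<170))[sub]
nn,l,st,ce=cv2.connectedComponentsWithStats(cv2.erode(m,np.ones((2,2))))
for i in range(1,nn):
    if st[i,4]>60:
        v,u=np.where(l==i);p=onplane('top',np.c_[u,v],.0055);r=cv2.minAreaRect((p[:,:2]*1000).astype(np.float32))
        print('bay',st[i,4],p.mean(0)[:2].round(4),np.round(r,1) if 0 else r, 'z',np.median(P[l==i][:,2]).round(4))
print(hs[int(297*k),int(215*k)],hs[int(300*k),int(100*k)])
cv2.imwrite('pics/caddy.png',cv2.resize(im[sub][:,:,::-1],None,fx=6,fy=6,interpolation=cv2.INTER_CUBIC))
E
python3 m1.py
```

```text
pencil 177 mean [ 0.6308 -0.0529] rect [635.3 -51.6] [129.   12.3] axis deg -159.1
bat1 115 mean [ 0.4579 -0.1659] rect [ 455.5 -164.5] [18.5 52.3] axis deg 146.9
bat2 114 mean [ 0.4531 -0.389 ] rect [ 453.2 -388.1] [15.9 55.3] axis deg 97.4
charger 215 mean [ 0.4764 -0.0567] rect [480.1 -53.9] [47.3 47.9] axis deg 139.8
brushb 168 mean [ 0.6391 -0.168 ] rect [ 639.  -168.3] [123.2  12.1] axis deg -163.7
brushc 166 mean [ 0.6256 -0.2972] rect [ 625.5 -297.3] [ 11.3 133.6] axis deg 164.3
rubber 170 mean [ 0.4512 -0.2596] rect [ 451.7 -260.1] [25.6 51.1] axis deg 164.9
orange 194 mean [0.5351 0.0466] rect [537.5  44.8] [ 11.9 129.9] axis deg 144.0
bay 4681 [0.5558 0.2591] ((556.8987426757812, 259.6419677734375), (216.2019805908203, 164.35037231445312), 82.46084594726562) z 0.0061
[ 26  16 129] [ 35  31 180]
```

{"api": "move_arm", "payload": {
  "rows": [
    [[1,1,0,0,0,0,100],[1,1,0,0,0,0,100],[1,1,0,0,0,0,100],[1,1,0,0,0,0,100],[1,1,0,0,0,0,100],[1,1,0,0,0,0,100],[1,1,0,0,0,0,100]]
  ]
}}

```text
t: 0.85
position: [0.3593, -0.4523, 0.2226]
eef_rot: [-3.117, -0.376, -0.003]
contact_force: [0.3, -0.1, 0.3]
gripper_width: 0.0879
grip_force: 0.0
```

{"api": "move_arm", "payload": {
  "rows": [
    [[0.23,0.34,0,0,0,0,100],[0.23,0.34,0,0,0,0,100],[0.23,0.34,0,0,0,0,100],[0.23,0.34,0,0,0,0,100],[0.23,0.34,0,0,0,0,100]]
  ]
}}

```text
t: 1.35
position: [0.3991, -0.3907, 0.2226]
eef_rot: [3.121, 0.358, -0.001]
contact_force: [0.3, -0.9, -0.2]
gripper_width: 0.0876
grip_force: 0.0
```

```bash
cat > shot.py <<'E'
import sys
from h import *
s,im,d=cap('wrist'); np.savez(sys.argv[1]+'.npz',im=im,d=d,pos=s['position'],rot=s['eef_rot'])
cv2.imwrite(f'pics/{sys.argv[1]}.png',cv2.resize(im[:,:,::-1],(800,600)))
print(s['t'],s['position'],s['eef_rot'],T_wc('wrist',s)[:3,3])
E
python3 shot.py wA
```

```text
1.35 [ 0.39907658 -0.39069949  0.22255007] [ 3.12066395e+00  3.57757300e-01 -1.25950350e-03] [ 0.46199524 -0.37583555  0.38442969]
```

{"api": "move_arm", "payload": {
  "rows": [
    [[0,1,0,0,0,0.08,100],[0,1,0,0,0,0.08,100],[0,1,0,0,0,0.08,100],[0,1,0,0,0,0.08,100],[0,1,0,0,0,0.08,100],[0,1,0,0,0,0.08,100]]
  ]
}}

```text
t: 2.0
position: [0.4003, -0.1896, 0.2229]
eef_rot: [3.091, 0.557, 0.0]
contact_force: [-0.9, -1.4, -0.3]
gripper_width: 0.0881
grip_force: 0.0
```

```bash
python3 shot.py wB
```

```text
2.0 [ 0.40026728 -0.18962345  0.22294395] [3.09092058e+00 5.57381695e-01 4.69260340e-04] [ 0.4605655  -0.16666722  0.38488907]
```

{"api": "move_arm", "payload": {
  "rows": [
    [[0.9,0.7,0,0,0,0,100],[0.9,0.7,0,0,0,0,100],[0.9,0.7,0,0,0,0,100],[0.9,0.7,0,0,0,0,100],[0.9,0.7,0,0,0,0,100],[0.9,0.7,0,0,0,0,100],[0.9,0.7,0,0,0,0,100]]
  ]
}}

```text
t: 2.75
position: [0.5805, -0.0514, 0.2218]
eef_rot: [3.092, 0.553, -0.002]
contact_force: [-0.4, -1.1, 1.0]
gripper_width: 0.0876
grip_force: 0.0
```

```bash
python3 shot.py wC; python3 -c "
import cv2,numpy as np
a=[cv2.resize(cv2.imread(f'pics/{n}.png'),(400,300)) for n in('wA','wB','wC','wrist0')]
cv2.imwrite('pics/m.png',np.vstack([np.hstack(a[:2]),np.hstack(a[2:])]))"
```

```text
2.75 [ 0.58045819 -0.05136505  0.22176193] [ 3.09224536e+00  5.53007484e-01 -2.49389454e-03] [ 0.64113845 -0.02861597  0.38359136]
```

View pics/m.png

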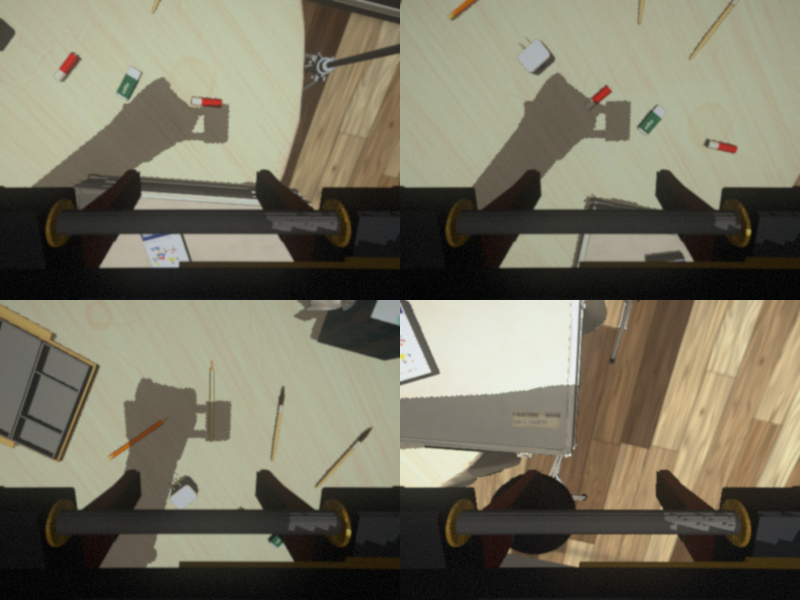

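The mosaic shows wrist views with both batteries (A: 207,101; B: 600,97), the charger (B: 535,55), the pencil (C: 211,400), and the caddy's right part at C's left.

```bash
cat > m2.py <<'E'
from h import *
def load(n):
    f=np.load(n+'.npz'); s={'position':f['pos'],'eef_rot':f['rot']}; return f['im'],f['d'],s
def blobs(n,zmin,zmax,box,cz=None,mina=20):
    im,d,s=load(n);P=cloud('wrist',d,s);x0,x1,y0,y1=box
    inb=(P[...,0]>x0)&(P[...,0]<x1)&(P[...,1]>y0)&(P[...,1]<y1)&(d>0)
    zt=np.median(P[inb][:,2])
    m=(inb&(P[...,2]>zt+zmin)&(P[...,2]<zt+zmax)).astype(np.uint8)
    nn,l,st,_=cv2.connectedComponentsWithStats(m)
    for i in range(1,nn):
        if st[i,4]<mina: continue
        v,u=np.where(l==i);h=np.median(P[l==i][:,2])-zt
        p=onplane('wrist',np.c_[u,v],cz or h,s)[:,:2]*1000
        r=cv2.minAreaRect(p.astype(np.float32));w,V=np.linalg.eigh(np.cov(p.T));a=V[:,1]
        print(n,st[i,4],'zt %.4f h %.4f'%(zt,h),'mean',p.mean(0).round(1),'rect',np.round(r[0],1),np.round(r[1],1),'ang %.1f'%np.degrees(np.arctan2(a[1],a[0])))
if __name__=='__main__':
    blobs('wC',.003,.02,(.55,.72,-.09,-.01),.0035)
    blobs('wA',.004,.03,(.42,.5,-.44,-.34),.008)
    blobs('wB',.004,.03,(.42,.5,-.20,-.13),.008)
    blobs('wB',.032,.06,(.42,.53,-.11,0),.042)
    blobs('wB',.004,.032,(.42,.53,-.11,0),.026)
E
python3 m2.py
```

```text
wC 14188 zt 0.3201 h 0.0163 mean [ 365.6 -242.4] rect [ 378.7 -170.5] [176.9 710.3] ang 115.4
wA 14061 zt 0.3215 h 0.0162 mean [ 191.  -674.4] rect [ 202.5 -622.2] [197. 431.] ang 114.6
wB 4328 zt 0.3202 h 0.0198 mean [ 153.4 -364.4] rect [ 151.7 -365.3] [ 88.3 201.9] ang 109.5
wB 1181 zt 0.0001 h 0.0414 mean [478.3 -64.3] rect [478.  -64.7] [32.7 42.6] ang 147.7
wB 20 zt 0.0001 h 0.0287 mean [496.6 -44.1] rect [496.6 -44. ] [10.9  1.8] ang 59.4
wB 20 zt 0.0001 h 0.0287 mean [486.  -37.5] rect [486.  -37.3] [10.9  1.6] ang 61.5
wB 225 zt 0.0001 h 0.0192 mean [475.1 -78.5] rect [477.6 -76.6] [23.2 46.9] ang 161.9
```

```bash
sed -i "s/&(d>0)/\&(d>0)\&(P[...,2]<.1)/" m2.py; python3 m2.py | head -20; python3 - <<'E'
from m2 import *
im,d,s=load('wC');P=cloud('wrist',d,s)
# caddy rim heights
x0=np.s_[0:250,0:140]
Z=(np.clip(P[...,2],-.005,.035)+.005)/.04*255
cv2.imwrite('pics/cz.png',np.hstack([cv2.resize(im[0:220,0:140][:,:,::-1],None,fx=2.7,fy=2.7),cv2.resize(cv2.cvtColor(Z.astype(np.uint8),cv2.COLOR_GRAY2BGR)[0:220,0:140],None,fx=2.7,fy=2.7)]))
E
```

```text
wC 611 zt 0.0000 h 0.0065 mean [635.5 -54.2] rect [636.4 -53.9] [129.9   8.2] ang -159.5
wA 452 zt 0.0001 h 0.0143 mean [ 453.5 -392. ] rect [ 453.6 -392.4] [14.4 50.2] ang 97.9
wB 458 zt 0.0001 h 0.0144 mean [ 455.9 -168.2] rect [ 456.  -168.3] [14.5 50.5] ang 149.8
wB 1181 zt 0.0001 h 0.0414 mean [478.3 -64.3] rect [478.  -64.7] [32.7 42.6] ang 147.7
wB 20 zt 0.0001 h 0.0287 mean [496.6 -44.1] rect [496.6 -44. ] [10.9  1.8] ang 59.4
wB 20 zt 0.0001 h 0.0287 mean [486.  -37.5] rect [486.  -37.3] [10.9  1.6] ang 61.5
wB 225 zt 0.0001 h 0.0192 mean [475.1 -78.5] rect [477.6 -76.6] [23.2 46.9] ang 161.9
```

{"api": "move_arm", "payload": {
  "force": 15,
  "rows": [
    [[0.28,-0.015,-0.85,0,0,0,40],[0.28,-0.015,-0.85,0,0,0,40],[0.28,-0.015,-0.85,0,0,0,40],[0.28,-0.015,-0.85,0,0,0,40],[0.28,-0.015,-0.85,0,0,0,40],[0.28,-0.015,-0.85,0,0,0,40],[0.28,-0.015,-0.85,0,0,0,40]]
  ]
}}

```text
t: 3.5
position: [0.6371, -0.0532, 0.055]
eef_rot: [3.091, 0.555, 0.004]
contact_force: [1.1, -0.8, 0.6]
gripper_width: 0.0367
grip_force: 0.0
```

```bash
python3 shot.py wD; python3 - <<'E'
from m2 import *
blobs('wD',.003,.02,(.55,.72,-.09,-.01),.0035)
E
```

```text
3.5 [ 0.63714554 -0.05316854  0.0550247 ] [3.09109555 0.55464428 0.00441121] [ 0.69707367 -0.03033845  0.21712826]
wD 1458 zt 0.0001 h 0.0064 mean [642.3 -51.5] rect [644.3 -50.9] [114.6   8.1] ang -159.6
```

View pics/wD.png

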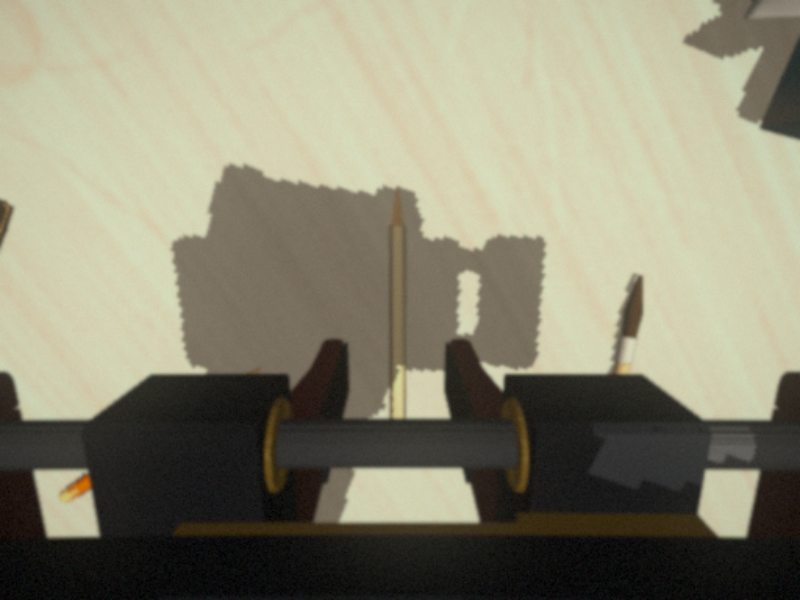

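View pics/cz.png

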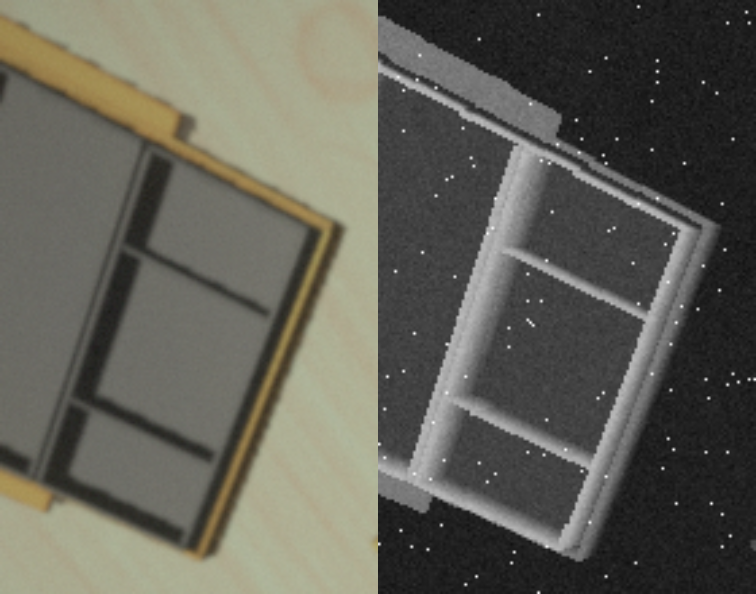

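The pencil (column 398) lies midway between the fingers (347 and 446), with the orange one clear at (75,490). The depth map shows the caddy's three-bay insert clearly.

{"api": "move_arm", "payload": {
  "force": 15,
  "rows": [
    [[0,0,-0.15,0,0,0,40],[0,0,-0.245,0,0,0,40],[0,0,-0.245,0,0,0,40],[0,0,-0.245,0,0,0,0],[0,0,-0.245,0,0,0,0],[0,0,-0.245,0,0,0,0],[0,0,-0.245,0,0,0,0],[0,0,-0.245,0,0,0,0]]
  ]
}}

```text
t: 4.35
position: [0.6372, -0.0522, 0.0048]
eef_rot: [3.091, 0.557, 0.002]
contact_force: [-0.7, -0.2, 6.6]
gripper_width: 0.0077
grip_force: 15.0
```

```bash
python3 - <<'E'
from m2 import *
im,d,s=load('wC');P=cloud('wrist',d,s)
for nm,Q in(('wC',P),('top',cloud('top',np.load('top0.npz')['d']))):
    m=(Q[...,2]>.0185)&(Q[...,2]<.035)&(Q[...,1]>.10)&(Q[...,1]<.40)&(Q[...,0]>.4)&(Q[...,0]<.72)
    q=Q[m];r=cv2.minAreaRect((q[:,:2]*1000).astype(np.float32));print(nm,m.sum(),r,np.percentile(q[:,2],[10,50,90]))
E
```

```text
wC 2288 ((549.90380859375, 213.67626953125), (132.99632263183594, 167.0204315185547), 83.02338409423828) [0.0196047  0.02197535 0.0234075 ]
top 747 ((515.0556030273438, 264.422119140625), (229.34266662597656, 274.7297058105469), 79.0190200805664) [0.01936004 0.02229182 0.02633404]
```

{"api": "move_arm", "payload": {
  "rows": [
    [[0,0,0.25,0,0,0,0],[0,0.2,0.5,0,0,0,0],[-0.2,0.4,0.8,0,0,-0.1,0],[-0.4,0.7,0.9,0,0,-0.2,0],[-0.6,0.9,0.9,0,0,-0.306,0],[-0.65,1,0.9,0,0,-0.306,0],[-0.65,1,0.9,0,0,-0.306,0],[-0.65,1,0.9,0,0,-0.306,0]]
  ]
}}

```text
t: 5.15
position: [0.5036, 0.1537, 0.1853]
eef_rot: [-3.134, 0.181, -0.002]
contact_force: [0.6, -0.3, -0.2]
gripper_width: 0.008
grip_force: 15.0
```

{"api": "move_arm", "payload": {
  "rows": [
    [[0,0.5,0,0,0,0,0],[0,0.5,0,0,0,0,0],[0,0.5,0,0,0,0,0],[0,0.5,0,0,0,0,0]]
  ]
}}

```text
t: 5.55
position: [0.5064, 0.2484, 0.1833]
eef_rot: [3.135, -0.192, -0.001]
contact_force: [-0.4, -1.1, 0.3]
gripper_width: 0.0081
grip_force: 15.0
```

```bash
python3 shot.py wE; cat > cad.py <<'E'
from m2 import *
im,d,s=load('wE');P=cloud('wrist',d,s)
m=(P[...,2]>.0205)&(P[...,2]<.028)&(P[...,1]>.10)&(P[...,1]<.40)&(P[...,0]>.42)&(P[...,0]<.70)
q=P[m];r=cv2.minAreaRect((q[:,:2]*1000).astype(np.float32));print(m.sum(),r,np.percentile(q[:,2],[10,50,90]))
for a in np.arange(-9,-3.9,.5):
    t=np.radians(a);c=np.array([np.cos(t),np.sin(t)]);n=np.array([-c[1],c[0]])
    h,e=np.histogram(q[:,:2]@n*1000,bins=np.arange(100,500,1));print(a,(h**2).sum(),end='; ')
Z=(np.clip(P[...,2],-.005,.035)+.005)/.04*255
cv2.imwrite('pics/ez.png',np.vstack([cv2.resize(im[:260][:,:,::-1],(560,284)),cv2.resize(cv2.cvtColor(Z.astype(np.uint8),cv2.COLOR_GRAY2BGR)[:260],(560,284))]))
E
python3 cad.py
```

```text
5.55 [0.50635967 0.24844419 0.18328774] [ 3.13545843e+00 -1.91668312e-01 -8.01769981e-04] [0.57045686 0.24042389 0.34519079]
3597 ((555.6295166015625, 256.3095397949219), (216.48114013671875, 165.64842224121094), 82.38785552978516) [0.0213219  0.02255399 0.02364001]
-9.0 190507; -8.5 217207; -8.0 264761; -7.5 305977; -7.0 281255; -6.5 238915; -6.0 207327; -5.5 187445; -5.0 166265; -4.5 151643; -4.0 140003;
```

View pics/ez.png

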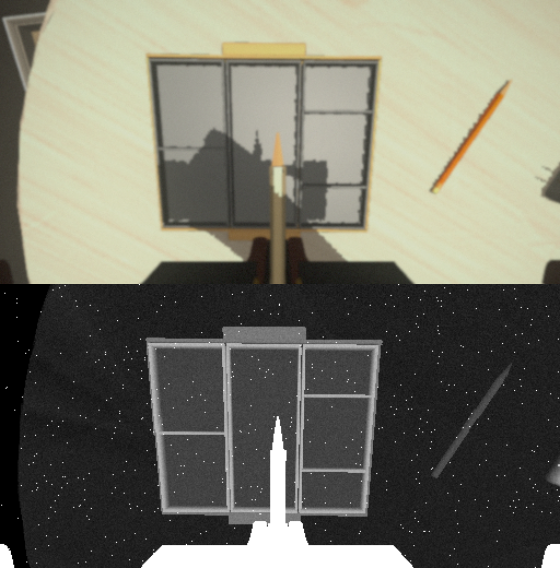

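Both views show the whole caddy in order two-bay, open, three-bay, with the pencil held straight along column 277. The rim fit gives centre (556,256) mm at -7.6°.

{"api": "move_arm", "payload": {
  "rows": [
    [[0.248,0.042,-0.2,0,0,-0.005,0],[0.248,0.042,-0.45,0,0,-0.005,0],[0.248,0.042,-0.65,0,0,-0.005,0],[0.248,0.042,-0.75,0,0,-0.005,0],[0.248,0.042,-0.82,0,0,-0.005,0],[0.248,0.042,-0.865,0,0,-0.005,0],[0.248,0.042,-0.868,0,0,-0.005,0],[0.248,0.042,-0.868,0,0,-0.005,0]]
  ]
}}

```text
t: 6.4
position: [0.5569, 0.2563, 0.0112]
eef_rot: [-3.134, 0.208, -0.003]
contact_force: [-0.6, -0.8, -1.0]
gripper_width: 0.0081
grip_force: 15.0
```

{"api": "move_arm", "payload": {
  "rows": [
    [[0,0,-0.008,0,0,0,0],[0,0,-0.008,0,0,0,0],[0,0,-0.008,0,0,0,30],[0,0,-0.008,0,0,0,30],[0,0,-0.008,0,0,0,30],[0,0,0.2,0,0,0,30],[0,0,0.5,0,0,0,30],[-0.05,0,0.8,0,0,0,50]]
  ]
}}

```text
t: 7.2
position: [0.5491, 0.2559, 0.1509]
eef_rot: [3.134, -0.208, -0.001]
contact_force: [1.0, 0.0, -0.8]
gripper_width: 0.0312
grip_force: 0.0
```

```bash
python3 shot.py wF; python3 - <<'E'
from m2 import *
im,d,s=load('wF');P=cloud('wrist',d,s)
m=((P[...,2]>.0095)&(P[...,2]<.016)&(abs(P[...,1]-.256)<.03)&(P[...,0]>.48)&(P[...,0]<.64)).astype(np.uint8)
n,l,st,_=cv2.connectedComponentsWithStats(m);i=1+st[1:,4].argmax();q=P[l==i];print(st[i],cv2.minAreaRect((q[:,:2]*1000).astype(np.float32)),np.percentile(q[:,2],[5,50,95]))
E
```

```text
7.2 [0.54909918 0.2559318  0.15088883] [ 3.13439322e+00 -2.08210460e-01 -8.55847195e-04] [0.61311302 0.24722876 0.31280147]
[248 116   9 120 807] ((554.9196166992188, 256.0345764160156), (8.196354866027832, 127.45665740966797), 82.73790740966797) [0.00986338 0.01219073 0.0136419 ]
```

View pics/wF.png

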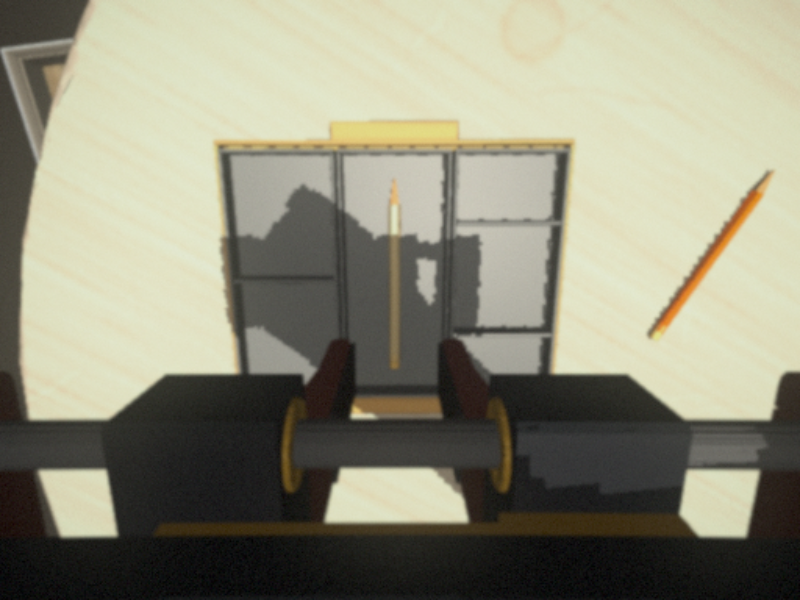

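The pencil lies flat in the open insert (column 394, rows 180–368), well inside its walls. Next is the nearer battery.

{"api": "move_arm", "payload": {
  "rows": [
    [[-0.2,-0.25,0,0,0,-0.08,45],[-0.25,-0.5,0,0,0,-0.16,45],[-0.3,-0.75,0,0,0,-0.251,45],[-0.35,-1,0,0,0,-0.251,45],[-0.35,-1,0,0,0,-0.251,45],[-0.35,-1,0,0,0,-0.251,45]]
  ]
}}

```text
t: 7.85
position: [0.4783, 0.0531, 0.1495]
eef_rot: [3.03, -0.825, 0.0]
contact_force: [0.6, 0.1, -0.3]
gripper_width: 0.0395
grip_force: 0.0
```

{"api": "move_arm", "payload": {
  "rows": [
    [[-0.1,-0.25,0,0,0,0,45],[-0.1,-0.5,0,0,0,0,45],[-0.11,-0.8,-0.1,0,0,0,45],[-0.11,-1,-0.3,0,0,0,45],[-0.11,-1,-0.3,0,0,0,45],[-0.11,-1,-0.3,0,0,0,45]]
  ]
}}

```text
t: 8.45
position: [0.4561, -0.1448, 0.0877]
eef_rot: [3.032, -0.821, -0.005]
contact_force: [-0.6, -0.0, 0.6]
gripper_width: 0.0395
grip_force: 0.0
```

```bash
python3 shot.py wG; python3 - <<'E'
from m2 import *
blobs('wG',.004,.03,(.42,.5,-.20,-.13),.008)
E
```

```text
8.45 [ 0.45613236 -0.14477438  0.08770628] [ 3.03182068 -0.82141074 -0.00501746] [ 0.51218186 -0.17800988  0.24944858]
wG 989 zt 0.0001 h 0.0143 mean [ 455.8 -168.1] rect [ 455.7 -168.2] [14.4 51.6] ang 149.6
```

{"api": "move_arm", "payload": {
  "force": 15,
  "rows": [
    [[0,-0.117,-0.15,0,0,0,45],[0,-0.117,-0.3,0,0,0,45],[0,-0.117,-0.42,0,0,0,45],[0,-0.117,-0.42,0,0,0,45],[0,-0.117,-0.42,0,0,0,0],[0,-0.117,-0.42,0,0,0,0],[0,-0.117,-0.42,0,0,0,0],[0,-0.117,-0.42,0,0,0,0]]
  ]
}}

```text
t: 9.3
position: [0.4581, -0.167, 0.0068]
eef_rot: [-3.033, 0.817, -0.004]
contact_force: [-0.4, 2.0, 6.1]
gripper_width: 0.0166
grip_force: 15.0
```

{"api": "move_arm", "payload": {
  "rows": [
    [[0,0,0.25,0,0,0,0],[0,0.15,0.45,0,0,0,0],[0.1,0.4,0.55,0,0,0.08,0],[0.15,0.65,0.55,0,0,0.16,0],[0.2,0.9,0.55,0,0,0.251,0],[0.2,1,0.55,0,0,0.251,0],[0.2,1,0.55,0,0,0.251,0]]
  ]
}}

```text
t: 10.0
position: [0.4974, 0.0381, 0.1164]
eef_rot: [-3.133, 0.196, -0.002]
contact_force: [0.6, 0.8, 0.5]
gripper_width: 0.0162
grip_force: 15.0
```

{"api": "move_arm", "payload": {
  "rows": [
    [[0.02,0.25,0,0,0,0,0],[0.05,0.5,0,0,0,0,0],[0.1,0.75,0,0,0,0,0],[0.14,1,0,0,0,0,0],[0.14,1,0,0,0,0,0],[0.14,1,0,0,0,0,0]]
  ]
}}

```text
t: 10.6
position: [0.5248, 0.2332, 0.1155]
eef_rot: [3.135, -0.205, -0.0]
contact_force: [0.8, -1.3, -0.8]
gripper_width: 0.0161
grip_force: 15.0
```

{"api": "move_arm", "payload": {
  "rows": [
    [[0,0.25,0,0,0,0,0],[0,0.5,0,0,0,0,0],[0,0.5,0,0,0,0,0],[0,0.5,0,0,0,0,0]]
  ]
}}

```text
t: 11.0
position: [0.525, 0.3315, 0.1153]
eef_rot: [3.133, -0.208, -0.0]
contact_force: [0.7, -0.3, -0.1]
gripper_width: 0.016
grip_force: 15.0
```

```bash
python3 shot.py wH
```

```text
11.0 [0.52499948 0.33149814 0.11532767] [ 3.13333100e+00 -2.07655711e-01 -4.47919792e-04] [0.58898698 0.32299274 0.2772504 ]
```

{"api": "move_arm", "payload": {
  "rows": [
    [[0,0.01,-0.2,0,0,0,0],[0,0.01,-0.38,0,0,0,0],[0,0.01,-0.46,0,0,0,0],[0,0.01,-0.5,0,0,0,0],[0,0.01,-0.51,0,0,0,0],[0,0.01,-0.515,0,0,0,0],[0,0.01,-0.515,0,0,0,0]]
  ]
}}

```text
t: 11.75
position: [0.5258, 0.3353, 0.0139]
eef_rot: [-3.133, 0.208, -0.003]
contact_force: [-0.8, -0.4, -0.0]
gripper_width: 0.0163
grip_force: 15.0
```

{"api": "move_arm", "payload": {
  "rows": [
    [[0,0,-0.008,0,0,0,0],[0,0,-0.008,0,0,0,0],[0,0,-0.008,0,0,0,24],[0,0,-0.008,0,0,0,30],[0,0,-0.008,0,0,0,30],[0,0,0.2,0,0,0,30],[0,0,0.45,0,0,0,30],[-0.05,-0.1,0.6,0,0,0,45]]
  ]
}}

```text
t: 12.55
position: [0.5162, 0.3184, 0.1361]
eef_rot: [-3.13, 0.203, -0.005]
contact_force: [0.3, 0.9, 0.4]
gripper_width: 0.0313
grip_force: 0.0
```

```bash
python3 shot.py wI
```

```text
12.55 [0.51624012 0.31843452 0.13608408] [-3.13011748  0.20294393 -0.00540519] [0.57958191 0.309136   0.29822442]
```

View pics/wI.png

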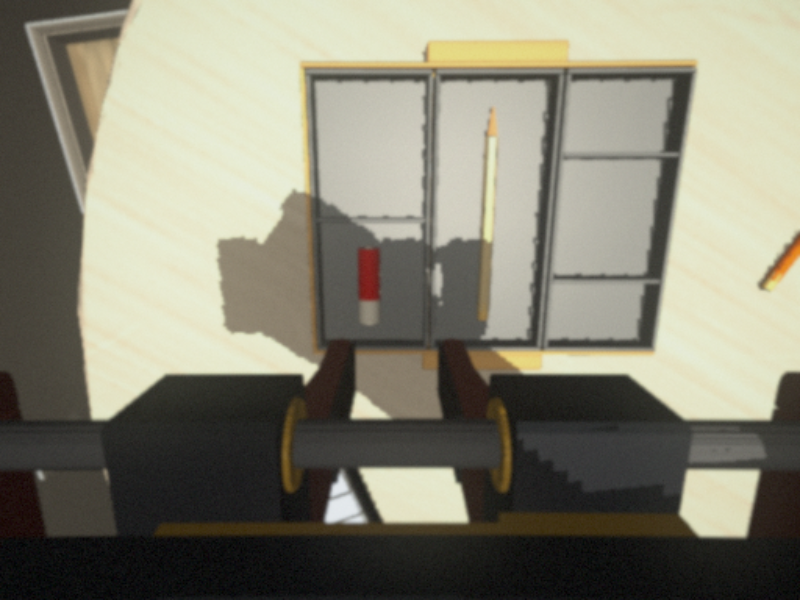

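The red and white battery lies in the near bay of the two-bay insert (368,285), clear of its walls. Next is the far battery.

{"api": "move_arm", "payload": {
  "rows": [
    [[-0.02,-0.25,0,0,0,-0.08,45],[-0.05,-0.5,0,0,0,-0.16,45],[-0.08,-0.75,0,0,0,-0.24,45],[-0.1,-1,0,0,0,-0.3,45],[-0.1,-1,0,0,0,-0.3,45]]
  ]
}}

```text
t: 13.1
position: [0.4939, 0.1069, 0.132]
eef_rot: [2.99, -0.95, -0.001]
contact_force: [1.1, -0.4, 0.4]
gripper_width: 0.0394
grip_force: 0.0
```

{"api": "move_arm", "payload": {
  "rows": [
    [[-0.02,-0.25,0,0,0,-0.08,45],[-0.05,-0.5,0,0,0,-0.16,45],[-0.08,-0.75,0,0,0,-0.24,45],[-0.1,-1,0,0,0,-0.3,45],[-0.1,-1,0,0,0,-0.3,45]]
  ]
}}

```text
t: 13.6
position: [0.4736, -0.0919, 0.1325]
eef_rot: [2.687, -1.622, 0.001]
contact_force: [-0.6, 1.0, -0.5]
gripper_width: 0.0395
grip_force: 0.0
```

{"api": "move_arm", "payload": {
  "rows": [
    [[-0.02,-0.25,0,0,0,-0.08,45],[-0.05,-0.5,0,0,0,-0.16,45],[-0.08,-0.75,0,0,0,-0.228,45],[-0.1,-1,0,0,0,-0.228,45],[-0.1,-1,0,0,0,-0.228,45],[-0.1,-1,0,0,0,-0.228,45]]
  ]
}}

```text
t: 14.2
position: [0.455, -0.2853, 0.1322]
eef_rot: [2.368, -2.064, -0.001]
contact_force: [-0.3, 0.5, 0.0]
gripper_width: 0.0394
grip_force: 0.0
```

{"api": "move_arm", "payload": {
  "rows": [
    [[0,-0.25,-0.1,0,0,0,45],[0,-0.5,-0.2,0,0,0,45],[0,-0.5,-0.25,0,0,0,45],[0,-0.5,-0.25,0,0,0,45],[0,-0.5,-0.25,0,0,0,45]]
  ]
}}

```text
t: 14.7
position: [0.4559, -0.3821, 0.0822]
eef_rot: [-2.372, 2.058, 0.003]
contact_force: [0.2, 1.1, 0.6]
gripper_width: 0.0391
grip_force: 0.0
```

```bash
python3 shot.py wJ; python3 - <<'E'
from m2 import *
blobs('wJ',.004,.03,(.42,.5,-.44,-.34),.008)
E
```

```text
14.7 [ 0.45594284 -0.3820991   0.0822398 ] [-2.37179479  2.05813731  0.00297415] [ 0.464195   -0.44745682  0.24402553]
wJ 1043 zt 0.0000 h 0.0143 mean [ 453.7 -392.1] rect [ 453.4 -391.4] [14.3 51.7] ang 97.6
```

{"api": "move_arm", "payload": {
  "force": 15,
  "rows": [
    [[-0.008,-0.049,-0.15,0,0,0,45],[-0.008,-0.049,-0.3,0,0,0,45],[-0.008,-0.049,-0.39,0,0,0,45],[-0.008,-0.049,-0.39,0,0,0,45],[-0.008,-0.049,-0.39,0,0,0,0],[-0.008,-0.049,-0.39,0,0,0,0],[-0.008,-0.049,-0.39,0,0,0,0],[-0.008,-0.049,-0.39,0,0,0,0]]
  ]
}}

```text
t: 15.55
position: [0.4543, -0.3952, 0.0059]
eef_rot: [-2.369, 2.062, -0.003]
contact_force: [0.6, 1.1, 4.8]
gripper_width: 0.0164
grip_force: 15.0
```

{"api": "move_arm", "payload": {
  "rows": [
    [[0,0,0.25,0,0,0,0],[0,0.15,0.45,0,0,0,0],[0.05,0.4,0.55,0,0,0.08,0],[0.08,0.65,0.55,0,0,0.16,0],[0.12,0.9,0.55,0,0,0.228,0],[0.15,1,0.55,0,0,0.228,0],[0.15,1,0.55,0,0,0.228,0]]
  ]
}}

```text
t: 16.25
position: [0.4848, -0.1902, 0.1152]
eef_rot: [-2.703, 1.597, -0.0]
contact_force: [-0.4, -0.2, 0.1]
gripper_width: 0.0164
grip_force: 15.0
```

{"api": "move_arm", "payload": {
  "rows": [
    [[0.05,0.25,0,0,0,0.08,0],[0.1,0.5,0,0,0,0.16,0],[0.15,0.75,0,0,0,0.24,0],[0.2,1,0,0,0,0.3,0],[0.2,1,0,0,0,0.3,0]]
  ]
}}

```text
t: 16.75
position: [0.5249, 0.0115, 0.1152]
eef_rot: [-3.001, 0.917, -0.002]
contact_force: [0.6, -0.3, -0.7]
gripper_width: 0.0163
grip_force: 15.0
```

{"api": "move_arm", "payload": {
  "rows": [
    [[0.05,0.25,0,0,0,0.08,0],[0.1,0.5,0,0,0,0.16,0],[0.15,0.75,0,0,0,0.24,0],[0.2,1,0,0,0,0.3,0],[0.2,1,0,0,0,0.3,0]]
  ]
}}

```text
t: 17.25
position: [0.564, 0.2121, 0.1151]
eef_rot: [-3.131, 0.193, -0.002]
contact_force: [-0.9, 0.1, -0.9]
gripper_width: 0.0164
grip_force: 15.0
```

{"api": "move_arm", "payload": {
  "rows": [
    [[0.08,0.2,0,0,0,0,0],[0.15,0.4,0,0,0,0,0],[0.2,0.58,0,0,0,0,0],[0.2,0.58,0,0,0,0,0],[0.2,0.58,0,0,0,0,0]]
  ]
}}

```text
t: 17.75
position: [0.6038, 0.3198, 0.114]
eef_rot: [3.133, -0.209, -0.0]
contact_force: [-0.5, -0.3, 0.2]
gripper_width: 0.0165
grip_force: 15.0
```

{"api": "move_arm", "payload": {
  "rows": [
    [[0.005,0.01,-0.2,0,0,0,0],[0.005,0.01,-0.38,0,0,0,0],[0.005,0.01,-0.46,0,0,0,0],[0.005,0.01,-0.5,0,0,0,0],[0.005,0.01,-0.515,0,0,0,0],[0.005,0.01,-0.52,0,0,0,0],[0.005,0.01,-0.52,0,0,0,0]]
  ]
}}

```text
t: 18.45
position: [0.6053, 0.3235, 0.012]
eef_rot: [-3.133, 0.208, -0.003]
contact_force: [0.3, -0.0, -0.5]
gripper_width: 0.0165
grip_force: 15.0
```

{"api": "move_arm", "payload": {
  "rows": [
    [[0,0,-0.003,0,0,0,0],[0,0,-0.003,0,0,0,24],[0,0,-0.003,0,0,0,30],[0,0,-0.003,0,0,0,30],[0,0,0.2,0,0,0,30],[0,0,0.45,0,0,0,30],[-0.25,-0.05,0.6,0,0,0,30],[-0.5,-0.1,0.7,0,0,0,70]]
  ]
}}

```text
t: 19.25
position: [0.5176, 0.3061, 0.1475]
eef_rot: [-3.132, 0.209, -0.005]
contact_force: [0.4, 0.8, 1.0]
gripper_width: 0.0312
grip_force: 0.0
```

```bash
python3 shot.py wK
```

```text
19.25 [0.51761833 0.30609648 0.14751151] [-3.1320729   0.20944683 -0.00502026] [0.58098987 0.29692666 0.30963815]
```

View pics/wK.png

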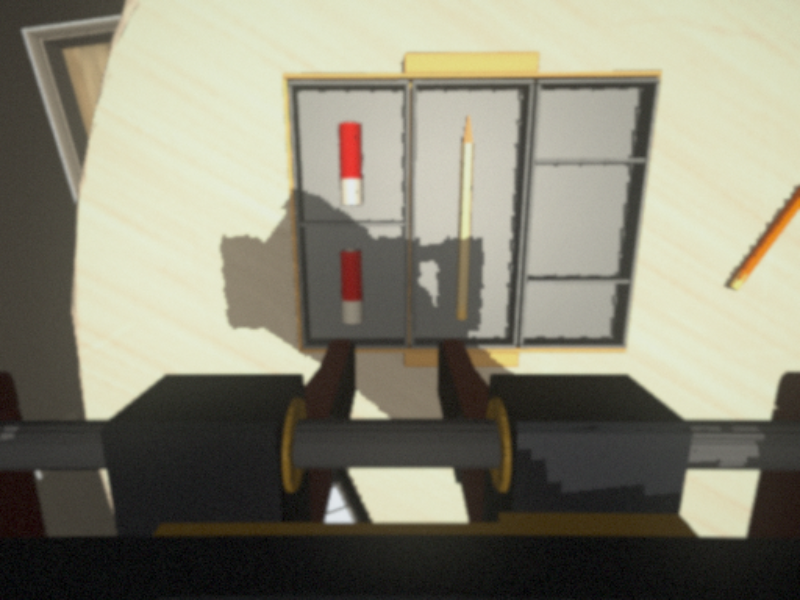

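Both batteries lie flat, one in each bay (350,163) and (350,287), and the pencil is undisturbed. The charger is last.

{"api": "move_arm", "payload": {
  "rows": [
    [[-0.02,-0.25,0,0,0,0.09,75],[-0.05,-0.5,0,0,0,0.18,75],[-0.08,-0.75,0,0,0,0.27,75],[-0.1,-0.95,0,0,0,0.376,75],[-0.1,-0.95,0,0,0,0.376,75]]
  ]
}}

```text
t: 19.8
position: [0.4963, 0.1082, 0.1447]
eef_rot: [3.058, 0.707, -0.004]
contact_force: [1.5, -0.2, -0.5]
gripper_width: 0.066
grip_force: 0.0
```

{"api": "move_arm", "payload": {
  "rows": [
    [[-0.02,-0.25,0,0,0,0.09,75],[-0.05,-0.5,0,0,0,0.18,75],[-0.08,-0.75,0,0,0,0.27,75],[-0.1,-0.9,-0.1,0,0,0.376,75],[-0.1,-0.9,-0.2,0,0,0.376,75],[-0.1,-0.9,-0.2,0,0,0.376,75]]
  ]
}}

```text
t: 20.4
position: [0.4752, -0.0654, 0.1033]
eef_rot: [-2.719, -1.568, 0.005]
contact_force: [0.5, 0.6, -0.2]
gripper_width: 0.066
grip_force: 0.0
```

```bash
python3 shot.py wL; python3 - <<'E'
from m2 import *
blobs('wL',.036,.06,(.42,.53,-.13,0.02),.042)
blobs('wL',.022,.032,(.42,.53,-.13,0.02),.026)
E
```

```text
20.4 [ 0.47516184 -0.0653684   0.10327236] [-2.71936258 -1.56789939  0.00512649] [ 0.50760686 -0.00878263  0.26510815]
wL 1849 zt 0.0001 h 0.0417 mean [479.1 -61.5] rect [479.2 -61.6] [29.7 41.5] ang 149.6
wL 183 zt 0.0001 h 0.0282 mean [488.5 -47.8] rect [490.  -45.1] [19.6 41.3] ang 144.7
```

View pics/wL.png

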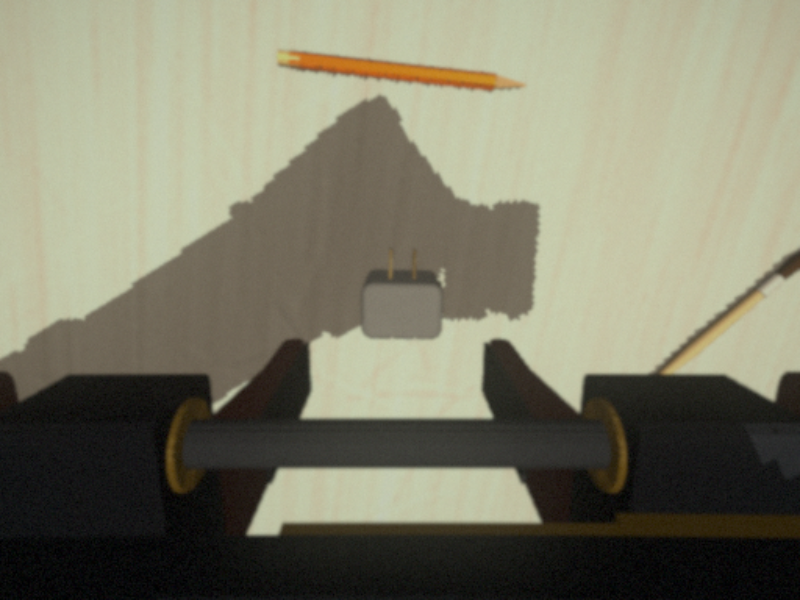

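The charger stands at (402,305), between the finger columns and square to them, with its blades toward the top of the view. The orange pencil at (400,70) is clear.

{"api": "move_arm", "payload": {
  "force": 20,
  "rows": [
    [[0.015,0.015,-0.15,0,0,0,75],[0.015,0.015,-0.3,0,0,0,75],[0.015,0.015,-0.405,0,0,0,75],[0.015,0.015,-0.405,0,0,0,75],[0.015,0.015,-0.405,0,0,0,0],[0.015,0.015,-0.405,0,0,0,0],[0.015,0.015,-0.405,0,0,0,0],[0.015,0.015,-0.405,0,0,0,0]]
  ]
}}

```text
t: 21.25
position: [0.4808, -0.0613, 0.0254]
eef_rot: [2.718, 1.572, 0.003]
contact_force: [-0.6, 1.0, 6.6]
gripper_width: 0.0416
grip_force: 20.0
```

{"api": "move_arm", "payload": {
  "rows": [
    [[0,0,0.25,0,0,0,0],[0.05,0.1,0.4,0,0,-0.08,0],[0.1,0.3,0.45,0,0,-0.17,0],[0.15,0.5,0.45,0,0,-0.26,0],[0.2,0.7,0.45,0,0,-0.35,0],[0.25,0.85,0.45,0,0,-0.44,0],[0.29,1,0.45,0,0,-0.52,0],[0.29,1,0.45,0,0,-0.6,0]]
  ]
}}

```text
t: 22.05
position: [0.5385, 0.1443, 0.1149]
eef_rot: [-3.134, -0.169, -0.003]
contact_force: [-0.3, 0.2, -0.0]
gripper_width: 0.0417
grip_force: 19.9
```

{"api": "move_arm", "payload": {
  "rows": [
    [[0,0.23,0,0,0,-0.08,0],[0,0.23,0,0,0,-0.15,0],[0,0.23,0,0,0,-0.15,0],[0,0.23,0,0,0,-0.15,0]]
  ]
}}

```text
t: 22.45
position: [0.5378, 0.1836, 0.1143]
eef_rot: [3.134, -0.199, 0.0]
contact_force: [0.5, -0.2, -1.7]
gripper_width: 0.0418
grip_force: 19.9
```

```bash
python3 shot.py wM; python3 - <<'E'
from m2 import *
im,d,s=load('wM');P=cloud('wrist',d,s)
print(s['position'],np.degrees(2*np.arctan2(s['eef_rot'][1],s['eef_rot'][0])))
E
```

```text
22.45 [0.53782498 0.18364164 0.11430448] [ 3.13444683e+00 -1.99019990e-01  1.83628214e-05] [0.60180503 0.17541071 0.27624409]
[0.53782498 0.18364164 0.11430448] -7.266174322395341
```

View pics/wM.png

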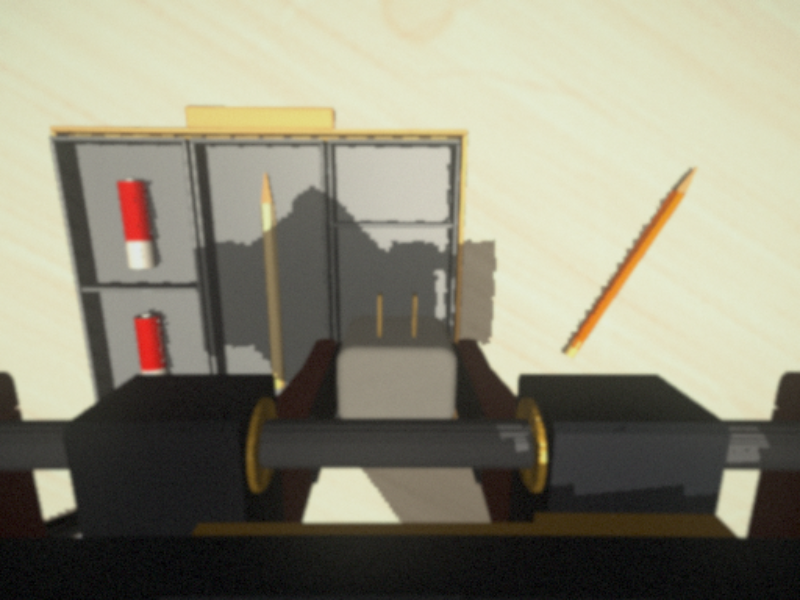

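The charger is held level above the three-bay insert (397,380), blades pointing along its length.

{"api": "move_arm", "payload": {
  "rows": [
    [[0.006,0.008,-0.15,0,0,0,0],[0.006,0.008,-0.28,0,0,0,0],[0.006,0.008,-0.36,0,0,0,0],[0.006,0.008,-0.4,0,0,0,0],[0.006,0.008,-0.415,0,0,0,0],[0.006,0.008,-0.42,0,0,0,0],[0.006,0.008,-0.42,0,0,0,0]]
  ]
}}

```text
t: 23.2
position: [0.5397, 0.1859, 0.0311]
eef_rot: [-3.135, 0.203, -0.002]
contact_force: [0.0, 0.7, -1.4]
gripper_width: 0.0423
grip_force: 19.9
```

{"api": "move_arm", "payload": {
  "rows": [
    [[0,0,-0.004,0,0,0,0],[0,0,-0.004,0,0,0,0],[0,0,-0.004,0,0,0,60],[0,0,-0.004,0,0,0,65],[0,0,-0.004,0,0,0,70],[0,0,0.15,0,0,0,70],[0,0,0.4,0,0,0,70],[-0.2,0,0.6,0,0,0,70]]
  ]
}}

```text
t: 24.0
position: [0.5076, 0.1865, 0.1483]
eef_rot: [-3.132, 0.207, -0.008]
contact_force: [0.7, 0.9, 0.9]
gripper_width: 0.0614
grip_force: 0.0
```

{"api": "move_arm", "payload": {
  "rows": [
    [[-0.2,0.1,0.2,0,0,0,70],[-0.35,0.15,0.2,0,0,0,70],[-0.35,0.15,0.2,0,0,0,70],[-0.35,0.15,0.2,0,0,0,70]]
  ]
}}

```text
t: 24.4
position: [0.4335, 0.2164, 0.186]
eef_rot: [-3.135, 0.2, -0.002]
contact_force: [0.3, -0.0, -0.0]
gripper_width: 0.0616
grip_force: 0.0
```

```bash
python3 shot.py wN; python3 - <<'E'
from m2 import *
im,d,s=load('wN');P=cloud('wrist',d,s)
m=(P[...,2]>.04)&(P[...,2]<.06)&(abs(P[...,1]-.185)<.04)&(abs(P[...,0]-.54)<.05)
q=P[m];print(m.sum(),np.percentile(q[:,2],[5,50,95]),cv2.minAreaRect((q[:,:2]*1000).astype(np.float32)))
E
```

```text
24.4 [0.43350891 0.21642368 0.18595762] [-3.13499515e+00  1.99847374e-01 -1.69305857e-03] [0.49730148 0.20799779 0.34796185]
1407 [0.0454749  0.04721072 0.04854622] ((537.2041625976562, 186.10853576660156), (41.73404312133789, 30.813278198242188), 81.6109619140625)
```

View pics/wN.png

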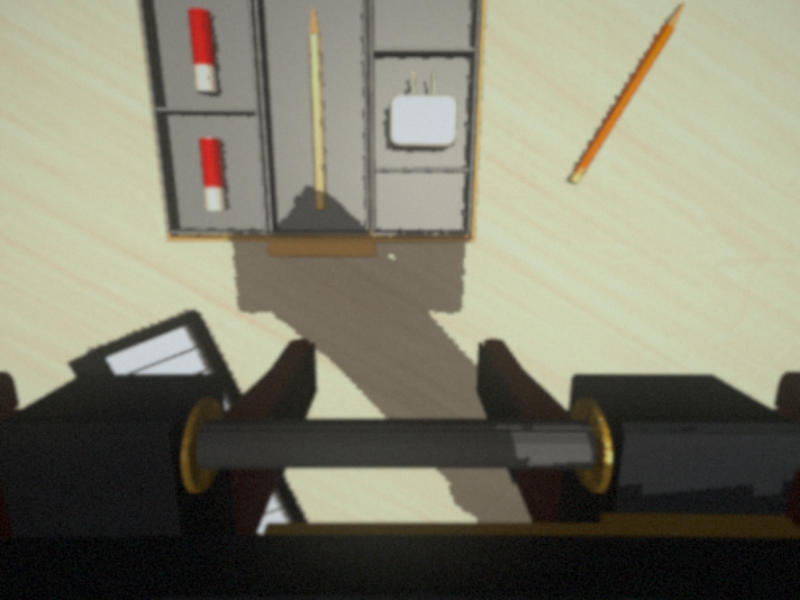

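The charger's top is level at 47 mm (floor 5.5 + 42 mm). It sits inside the middle bay at (423,120), and the pencil and batteries are in place.

```bash
python3 -c "
from rig import robot
print(robot.finish_job())"
```

```text
the job is handed in; nothing more can be done
None
```

The pencil, both batteries and the charger are in their bays and the job is handed in at about 24 s; the brushes, eraser and orange pencil were left alone.

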